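Show which lap nut goes into which socket

TASK

Show a trainee how the lap is fastened by pointing straight down with the fingertips, touching nothing at all: first point at the steel lap nut with two wings, from two to four centimetres above the middle of its cap, and stay there for two full seconds. Then point in the same way, for two seconds, at the open mouth of the bayonet socket that the nut twists into, and finish still pointing there. Do not point at, or pass low over, the similar nut with three wings.

Things in the scene. Friction and masses are not known exactly. Their poses are not given: they have to be found in the camera images.
- lap_nut: The nut to point at: loose dark steel lap nut with exactly two wings 180 degrees apart, standing upright on its spigot. Round cap 46 mm across from 18 to 36 mm height, wings along its x axis spanning 93 mm in all, spigot below 29 mm across. Origin: centre of the underside; z up.
- lap_nut_top (a point): Centre of the flat top of the two-winged nut's cap, 36 mm above the ledge; z up.
- other_nut: Decoy: loose dark steel nut of the same cap, height and material, but with three wings 120 degrees apart, each reaching 46.5 mm from the axis. Not to be pointed at. Origin: centre of the underside; z up.
- other_nut_top (a point): Centre of the flat top of the three-winged nut's cap, 36 mm above the ledge; z up.
- socket: Steel bayonet socket fixed to the ledge: round flange 90 mm across and 10 mm thick with four screws, on it an upright open tube 50 mm across outside, 34 mm bore, top rim 40 mm above the ledge, two dark slots in the rim, 180 degrees apart. Origin: centre of the underside; z up.
- socket_mouth (a point): Centre of the socket's open mouth at rim height, 40 mm above the ledge; z up.
- fluorite: Bystander: loose violet fluorite octahedron with 40 mm edges lying on a face, 33 mm high. Origin: centre of the underside.
- bead_jar: Bystander: loose round clear glass jar of white beads with a metal lid, 52 mm across, 60 mm high, upright. Origin: centre of the underside.
- wedge: Bystander: loose wooden angle wedge 80 x 40 mm, rising along its x axis from 8 to 30 mm height. Origin: centre of the underside.
Things that resemble listed ones, but are neither listed nor needed, are in the scene too. What is shaped like the socket but purple or yellow is not meant.

How it is judged:
On the way, in this order (a step that is already met when the one before it is completed fails the run):
1. the tool points down just above the cap of the two-winged nut for two seconds (horizontal distance between the grasp point and lap_nut_top below 0.022 m and z of the grasp point in the frame of lap_nut_top between 0.015 and 0.085 m and angle between the grasp point's own z axis and vertical above 2.6 rad), for 1.8 s.
2. the tool points down just above the socket's mouth for two seconds (horizontal distance between the grasp point and socket_mouth below 0.022 m and z of the grasp point in the frame of socket_mouth between 0.015 and 0.085 m and angle between the grasp point's own z axis and vertical above 2.6 rad), for 1.8 s.
At the end, for the whole second after the job is handed in: The tool still points down (within about 30 degrees) at the socket: TCP within 22 mm of the mouth's axis and 15 to 85 mm above its rim; the two nuts, the octahedron, the jar and the wedge are all within 5 mm of where they began (all of step 2 and distance of each of lap_nut, other_nut, fluorite, bead_jar, wedge from where it was at the start of the episode below 0.005 m); the robot touches nothing.
It fails at once if the robot touches something (contact force between any of the arm, the fingers and anything else above 0.3 N).
It fails at once if something loose is shifted or lifted by more than 5 mm (not (distance of lap_nut from where it was at the start of the episode below 0.005 m) or not (distance of other_nut from where it was at the start of the episode below 0.005 m) or not (distance of fluorite from where it was at the start of the episode below 0.005 m) or not (distance of bead_jar from where it was at the start of the episode below 0.005 m) or not (distance of wedge from where it was at the start of the episode below 0.005 m)).
It fails at once if the tool points at the three-winged nut (TCP within 22 mm of its axis and less than 85 mm above its cap) (horizontal distance between the grasp point and other_nut_top below 0.022 m and z of the grasp point in the frame of other_nut_top below 0.085 m).
It also fails if it takes over 40 s, if anything falls off the work surface, if the arm or the gripper's body presses on something with over 40 N, if the wrist force passes 120 N, or if a joint passes its speed limit or range.

ROBOT

A 7-joint arm with a two-finger parallel gripper is mounted at the origin on the work surface. World frame = base frame: x ahead of the robot, y to its left, z up, the work surface at z = 0. Lengths are in m, angles in rad, forces in N, time in s.
With the tool pointing down it reaches from about 0.4 to 0.85 m from the base axis. Payload 6.9 kg.
Tool frame: the origin (TCP) lies between the finger pads, 19 mm behind the fingertips; this is the grasp point; z points along the fingers, y is the line along which they close (so a half turn about z gives the same grasp; the last joint's range is limited). The gripper opens to 85 mm and grips with 20 to 120 N. Pads are 22 mm wide; open, the fingers measure 114 mm over their backs; the gripper's body (76 mm by 85 mm) begins 54 mm behind the grasp point. The pads swing forward as they close: fully open they stand 13 mm farther back than shut.
Start: joints at [-1.089, 0.507, -0.238, 1.5, 0.126, 1.149, -0.155], TCP at [0.229, 0.581, 0.25] pointing down, gripper open.
Joint ranges: [-3.08, 3.08], [-0.24, 2.05], [-1.43, 1.35], [0, 2.5], [-1.52, 4.66], [0.17, 1.96], [-2.89, 2.89]. Speed limits (rad/s): [2.39, 2.39, 3.14, 3.14, 3.14, 3.14, 3.14].

INTERFACE

Orientations are given as [roll, pitch, yaw] about the fixed x, y, z axes, in that order (R = Rz(yaw) Ry(pitch) Rx(roll)).
In Python, from station import arm gives the robot as it stands.
- The arm moves only by the tool play_rows, never from a script. Its argument "deltas" is a list of rows, each a list of 3 entries, a list of its own where there are three numbers: the shift along the world's x, y, z in cm, then the turn, a rotation vector about the world's x, y, z in rad, then the opening in per cent of the stroke, from 0 (shut) to 100 (fully open). A call has 1 to 20 rows; each row is the pose to reach, as a shift and turn from the pose commanded when the call began; what a row does not reach only later rows make up. A row lasts 1/10 s, in which the tool goes at most 50 mm and 8.59 degrees, less where a joint would pass 70% of its speed; a pose out of reach is approached as far as the arm can. A call with a gripper value outside its range is refused whole. The fingers move at their own pace and stop on an object; the grip force is fixed at half the most. Time passes only in rows, so rows that repeat a pose let the fingers close. It gives the time, the measured TCP pose, the force, the opening and the grip force at its end, in the units of the state.
- arm.state(): the state, without advancing time (a new reading comes with each control period).
- arm.get_image(name): name is "scene" or "top" or "wrist"; returns the picture (420x560x3 uint8, blue, green, red); there is no depth.
- arm.camera_info(name): a dict with "vfov" (degrees; the focal length in pixels is half the picture's height over the tangent of half this angle, whatever the lens; pixels are square), "cx", "cy" (the principal point, pixels), "camera_from_world" (4x4, takes a point from world to camera coordinates); the wrist camera has in their place "tool_from_camera" (4x4, takes a point from camera to tool coordinates, whose origin is the TCP and whose axes are the flange's). Camera axes: x right, y down, z forward; pixel columns grow to the right and rows downward; lengths in m; the calibration is good to about 2 mm. A picture is of the moment at which its call begins: read the wrist's pose just before it. camera_info takes no time and is no camera call.
- arm.finish_job(): hands the job in; it is judged then, once.
The state is a dict: "clock": time; "q": joint angles; "qvel": joint speeds; "joint_efforts": joint torques, N m; "eef_pos": TCP position; "orientation": TCP orientation; "force": force on the tool from outside, world axes, zero at the start; "torque": the same for the moment, N m; "gripper_width": finger opening in m; "grasp_force": force on a finger pad.
Only numpy, scipy, OpenCV 4.12 (cv2) and the standard library are available. Lean on these libraries where they do the work, as an engineer would, in place of code of your own. Each camera call takes 0.05 s, during which the arm holds its last target. There are 200 camera calls.

## Working session

There is one attempt and no reset: what is moved stays moved. The work goes in short steps, Python scripts to look and compute and a tool call to move; the robot and the scene stay as the last step left them, time stands still between calls to the robot, and variables do not carry over. Pictures are saved under pics/ and viewed, at most 10 in all, crops included, and the job is handed in when it is done.

Besides the shell and the picture viewer there is one more tool, called after "Emit:" as name(argument=value, ...) on one line, values as JSON. play_rows: Moves the arm, as the interface text tells. Its arguments: {"type":"object","properties":{"deltas":{"type":"array","items":{"type":"array"}}},"required":["deltas"]}

```bash
mkdir -p pics; python3 - <<'E'
from station import arm
import cv2,numpy as np
for n in("scene","top"):
    im=arm.get_image(n); cv2.imwrite(f"pics/{n}.png",im)
    i=arm.camera_info(n); print(n,i["vfov"],i["cx"],i["cy"],np.round(i["camera_from_world"],4).tolist(), [k for k in i])
s=arm.state(); print(s["clock"],s["eef_pos"],s["orientation"],s["gripper_width"])
E
```

```text
scene 42.2505991085273 264.42911671663194 205.60244498934242 [[-0.7345, 0.6786, -0.0116, 0.412], [0.5776, 0.616, -0.5356, -0.2929], [-0.3563, -0.4001, -0.8444, 1.2444], [0.0, 0.0, 0.0, 1.0]] ['vfov', 'cx', 'cy', 'camera_from_world']
top 55.16500669666024 282.94408260410904 212.0261309086791 [[0.0049, -0.9995, -0.0303, 0.018], [-0.9887, -0.0003, -0.1501, 0.5341], [0.15, 0.0307, -0.9882, 0.7346], [0.0, 0.0, 0.0, 1.0]] ['vfov', 'cx', 'cy', 'camera_from_world']
0.1 [0.22930677 0.58095946 0.24923179] [-3.14000222e+00  5.06729788e-05  2.76580902e+00] 0.08537734390183467
```

View pics/top.png

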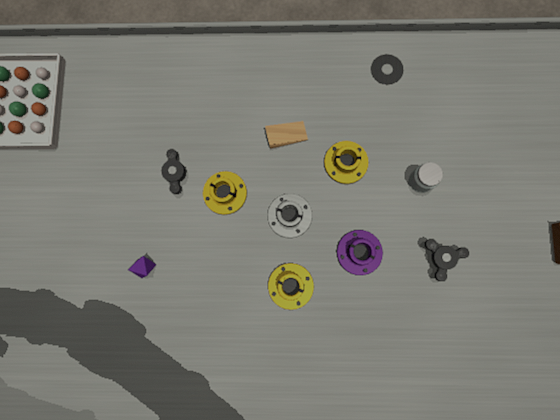

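View pics/scene.png

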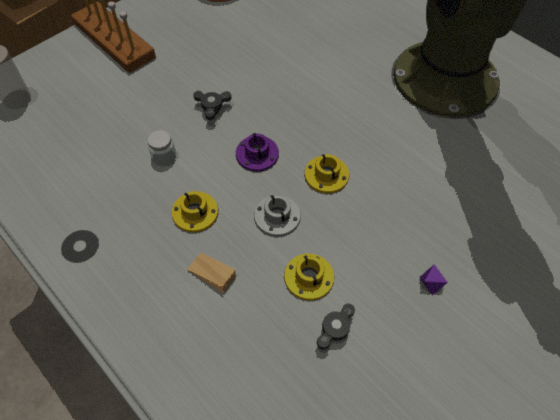

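The top view shows the two-winged nut at (173,170), the three-winged one at (446,258) and the steel socket's mouth at (290,213). In the scene view they are at (336,325), (211,101) and (278,208). The other sockets are yellow or purple. I'll triangulate these and save enlarged crops.

```bash
cat > h.py <<'E'
from station import arm
import cv2,numpy as np
def P(n):
    i=arm.camera_info(n); f=210/np.tan(np.radians(i["vfov"]/2))
    K=np.array([[f,0,i["cx"]],[0,f,i["cy"]],[0,0,1]]); return K,np.array(i["camera_from_world"])
def tri(a,b):
    Ps=[K@T[:3] for K,T in (P("top"),P("scene"))]
    X=cv2.triangulatePoints(*Ps,np.float64(a).reshape(2,1),np.float64(b).reshape(2,1)).ravel(); X=X[:3]/X[3]
    r=[(p@[*X,1])[:2]/(p@[*X,1])[2]-q for p,q in zip(Ps,(a,b))]
    return X.round(4),np.round(r,1).tolist()
def plane(n,uv,z):
    K,T=P(n); d=T[:3,:3].T@np.linalg.inv(K)@[*uv,1]; c=-T[:3,:3].T@T[:3,3]
    return (c+d*(z-c[2])/d[2]).round(4)
E
python3 - <<'E'
from h import *
for nm,a,b,z in(("nut",(173,170),(336,325),.036),("other",(446,258),(211,101),.036),("socket",(290,213),(278,208),.04),("jar",(430,174),(160,139),.06),("yel",(223,190),(311,267),.04),("fluor",(143,266),(433,276),.02)):
    print(nm,*tri(a,b),plane("top",a,z),plane("scene",b,z))
t=cv2.imread("pics/top.png");s=cv2.imread("pics/scene.png")
cr=[cv2.resize(im[v-25:v+25,u-33:u+34],(400,300),interpolation=cv2.INTER_CUBIC) for im,u,v in((t,173,170),(t,290,214),(s,336,325),(s,278,210))]
cv2.imwrite("pics/crops.png",np.vstack([np.hstack(cr[:2]),np.hstack(cr[2:])]))
E
```

```text
nut [0.621  0.2406 0.0295] [[0.0, -0.0], [0.0, 0.0]] [0.6192 0.2386 0.036 ] [0.6232 0.2417 0.036 ]
other [ 0.4479 -0.293   0.0238] [[0.1, -0.1], [0.1, 0.0]] [ 0.4473 -0.2882  0.036 ] [ 0.4545 -0.2835  0.036 ]
socket [0.5332 0.0071 0.028 ] [[-0.6, 0.5], [-0.4, -0.1]] [0.5323 0.0058 0.04  ] [0.538  0.0131 0.04  ]
jar [ 0.6047 -0.2596  0.0553] [[-0.1, 0.1], [-0.1, -0.0]] [ 0.6037 -0.2583  0.06  ] [ 0.6064 -0.2557  0.06  ]
yel [0.5781 0.1386 0.0349] [[-0.4, 0.3], [-0.3, -0.0]] [0.5777 0.1369 0.04  ] [0.5797 0.1406 0.04  ]
fluor [0.4295 0.2936 0.023 ] [[-0.4, 0.3], [-0.3, 0.0]] [0.43   0.2941 0.02  ] [0.4274 0.2935 0.02  ]
```

View pics/crops.png

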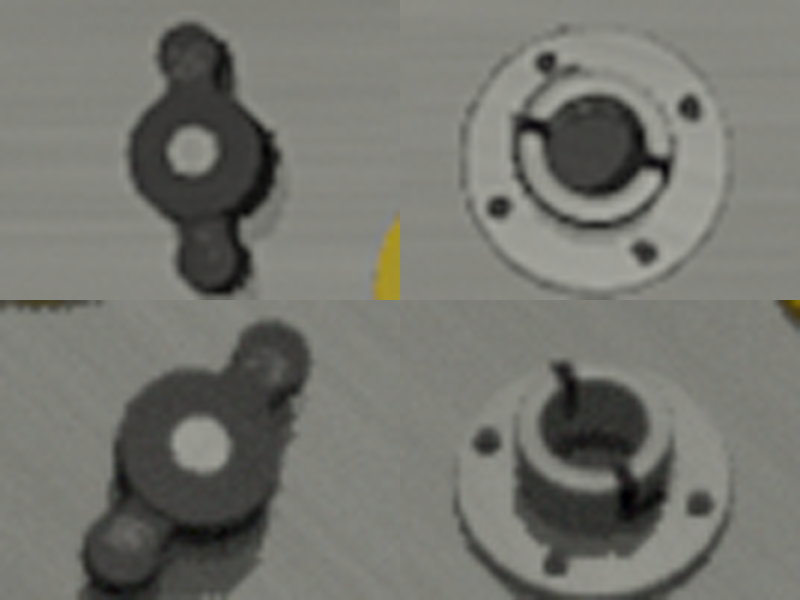

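The crops put the nut's cap centre at top (171.8,169.7) and scene (336.2,323.3). The steel socket's mouth is at top (289.2,212.7) and scene (277.2,204.5).

```bash
python3 - <<'E'
from h import *
for nm,a,b,z in(("nut",(171.8,169.7),(336.2,323.3),.036),("socket",(289.2,212.7),(277.2,204.5),.04)):
    print(nm,*tri(a,b),plane("top",a,z),plane("scene",b,z))
E
```

```text
nut [0.6205 0.2403 0.0359] [[0.4, -0.3], [0.3, 0.0]] [0.6198 0.2411 0.036 ] [0.6209 0.2399 0.036 ]
socket [0.5334 0.0067 0.0397] [[0.3, -0.3], [0.2, 0.0]] [0.5329 0.0073 0.04  ] [0.5338 0.0065 0.04  ]
```

Emit:
play_rows(deltas=[[[2,-2,0],[0,0,0],0],[[5,-4,0],[0,0,0],0],[[8,-7,0],[0,0,0],0],[[11,-10,-1],[0,0,0],0],[[14,-12,-2],[0,0,0],0],[[17,-15,-3],[0,0,0],0],[[20,-17,-4],[0,0,0],0],[[23,-20,-5],[0,0,0],0],[[26,-23,-6],[0,0,0],0],[[29,-26,-6],[0,0,0],0],[[32,-29,-6],[0,0,0],0],[[34,-31,-6],[0,0,0],0],[[34,-31,-6],[0,0,0],0],[[34,-31,-6],[0,0,0],0],[[34,-31,-6],[0,0,0],0]])

```text
clock: 1.6
eef_pos: [0.5683, 0.2727, 0.1897]
orientation: [3.141, -0.001, 2.768]
force: [-0.0, -0.5, -0.2]
gripper_width: -0.0
grasp_force: 0.0
```

Both views agree: the nut's cap is at (0.620, 0.240, 0.036) and the mouth at (0.533, 0.007, 0.040), matching the stated heights to about 0.3 mm. From here the nut is +5.2, −3.2 and −10.4 cm away.

Emit:
play_rows(deltas=[[[2,-1,0],[0,0,0],0],[[4,-2.5,0],[0,0,0],0],[[5.2,-3.2,-1],[0,0,0],0],[[5.2,-3.2,-3],[0,0,0],0],[[5.2,-3.2,-5],[0,0,0],0],[[5.2,-3.2,-7],[0,0,0],0],[[5.2,-3.2,-8.5],[0,0,0],0],[[5.2,-3.2,-9.5],[0,0,0],0],[[5.2,-3.2,-10.2],[0,0,0],0],[[5.2,-3.2,-10.4],[0,0,0],0],[[5.2,-3.2,-10.4],[0,0,0],0],[[5.2,-3.2,-10.4],[0,0,0],0]])

```text
clock: 2.8
eef_pos: [0.6218, 0.2396, 0.0867]
orientation: [3.141, 0.001, 2.766]
force: [-0.4, 0.2, -0.0]
gripper_width: -0.0002
grasp_force: 0.0
```

```bash
python3 - <<'E'
from h import *
cv2.imwrite("pics/s2.png",np.hstack([arm.get_image("scene")[200:420,200:500],arm.get_image("wrist")[::2,::2]]) if 0 else arm.get_image("scene"))
E
```

```text
(no output)
```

View pics/s2.png

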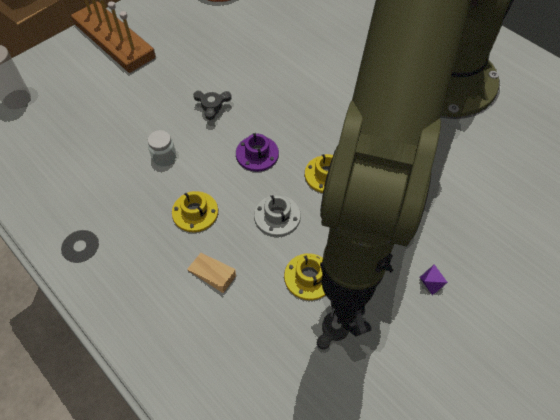

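The picture shows the gripper just above the two-winged nut at about (336,325), with nothing else disturbed. I'll hold here for 2.4 s in total.

Emit:
play_rows(deltas=[[[0,0,0],[0,0,0],0],[[0,0,0],[0,0,0],0],[[0,0,0],[0,0,0],0],[[0,0,0],[0,0,0],0],[[0,0,0],[0,0,0],0],[[0,0,0],[0,0,0],0],[[0,0,0],[0,0,0],0],[[0,0,0],[0,0,0],0],[[0,0,0],[0,0,0],0],[[0,0,0],[0,0,0],0],[[0,0,0],[0,0,0],0],[[0,0,0],[0,0,0],0],[[0,0,0],[0,0,0],0],[[0,0,0],[0,0,0],0],[[0,0,0],[0,0,0],0],[[0,0,0],[0,0,0],0],[[0,0,0],[0,0,0],0],[[0,0,0],[0,0,0],0],[[0,0,0],[0,0,0],0],[[0,0,0],[0,0,0],0]])

```text
clock: 4.85
eef_pos: [0.6214, 0.2394, 0.086]
orientation: [-3.142, -0.0, 2.766]
force: [0.5, 0.0, 0.4]
gripper_width: 0.0
grasp_force: 0.0
```

Emit:
play_rows(deltas=[[[0,0,0],[0,0,0],0],[[0,0,0],[0,0,0],0],[[0,0,0],[0,0,0],0],[[0,0,0],[0,0,0],0],[[0,0,2],[0,0,0],0],[[0,0,4],[0,0,0],0],[[0,0,7],[0,0,0],0],[[0,0,10],[0,0,0],0],[[-1,-3,11],[0,0,0],0],[[-2,-6,11],[0,0,0],0],[[-3,-9,11],[0,0,0],0],[[-4,-12,11],[0,0,0],0],[[-5.5,-15,11],[0,0,0],0],[[-7,-18,11],[0,0,0],0],[[-8,-21,11],[0,0,0],0],[[-8.7,-23.3,11],[0,0,0],0],[[-8.7,-23.3,11],[0,0,0],0],[[-8.7,-23.3,11],[0,0,0],0]])

```text
clock: 6.65
eef_pos: [0.5345, 0.0061, 0.1962]
orientation: [3.141, 0.0, 2.764]
force: [0.5, 1.0, 0.0]
gripper_width: 0.0
grasp_force: 0.0
```

Emit:
play_rows(deltas=[[[0,0,-1],[0,0,0],0],[[0,0,-3],[0,0,0],0],[[0,0,-5],[0,0,0],0],[[0,0,-7],[0,0,0],0],[[0,0,-8.5],[0,0,0],0],[[0,0,-9.5],[0,0,0],0],[[0,0,-10.2],[0,0,0],0],[[0,0,-10.6],[0,0,0],0],[[0,0,-10.6],[0,0,0],0],[[0,0,-10.6],[0,0,0],0]])

```text
clock: 7.65
eef_pos: [0.5347, 0.0065, 0.0904]
orientation: [3.141, 0.001, 2.766]
force: [-0.4, -0.2, 0.1]
gripper_width: -0.0004
grasp_force: 0.0
```

Emit:
play_rows(deltas=[[[0,0,0],[0,0,0],0],[[0,0,0],[0,0,0],0],[[0,0,0],[0,0,0],0],[[0,0,0],[0,0,0],0],[[0,0,0],[0,0,0],0],[[0,0,0],[0,0,0],0],[[0,0,0],[0,0,0],0],[[0,0,0],[0,0,0],0],[[0,0,0],[0,0,0],0],[[0,0,0],[0,0,0],0],[[0,0,0],[0,0,0],0],[[0,0,0],[0,0,0],0],[[0,0,0],[0,0,0],0],[[0,0,0],[0,0,0],0],[[0,0,0],[0,0,0],0],[[0,0,0],[0,0,0],0],[[0,0,0],[0,0,0],0],[[0,0,0],[0,0,0],0],[[0,0,0],[0,0,0],0],[[0,0,0],[0,0,0],0]])

```text
clock: 9.65
eef_pos: [0.5344, 0.0064, 0.09]
orientation: [-3.142, 0.0, 2.766]
force: [-1.9, -0.1, -0.1]
gripper_width: 0.0004
grasp_force: 0.0
```

Emit:
play_rows(deltas=[[[0,0,0],[0,0,0],0],[[0,0,0],[0,0,0],0],[[0,0,0],[0,0,0],0]])

```text
clock: 9.95
eef_pos: [0.5344, 0.0064, 0.09]
orientation: [-3.142, -0.0, 2.766]
force: [0.2, -0.2, 0.1]
gripper_width: -0.0002
grasp_force: 0.0
```

```bash
python3 - <<'E'
from h import *
cv2.imwrite("pics/s3.png",arm.get_image("scene"))
E
```

```text
(no output)
```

View pics/s3.png

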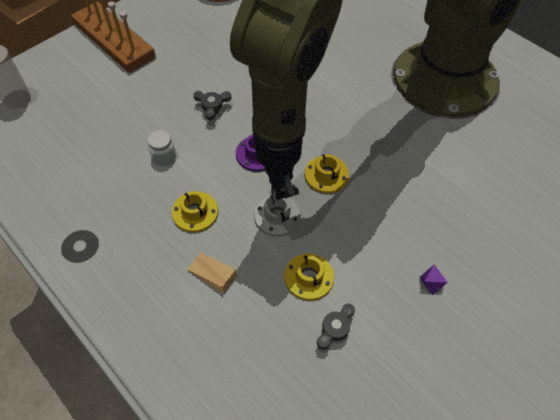

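The gripper points at the steel socket's mouth at about (278,205), and every object is where it started. I'm handing the job in.

```bash
python3 -c "from station import arm; print(arm.finish_job())"
```

```text
the job is handed in; nothing more can be done
None
```

I held the fingertips about 3 cm above the two-winged nut's cap for just over 2 s, then about 3 cm above the steel socket's mouth for over 2 s, and handed the job in still pointing there at about 10 s; no contact or shifted object showed up, but the hand-in returned no verdict.

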